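# Slide the big bowl to its display mat and nest the set

### The job

Set out the nesting bowls for sale: first slide the large blue bowl along the counter, without lifting or tipping it, so that it stands centred on the round red mat. Then set the medium ivory bowl inside it and the small green cup inside the medium bowl, each lowered until it stands upright on the floor of the one outside it and not dropped. Leave all the other wares standing where they are.

Things in the scene. Friction and masses are not known exactly. Their poses are not given: they have to be found in the camera images.
- large_mid (a point): Large blue glazed stoneware bowl, round and almost straight-sided, open at the top: 180 mm across the rim (176 mm half-way up), 154 mm at the foot, 66 mm high, walls and floor 8 mm thick, about 0.8 kg (0.65 to 0.95). Too wide for the gripper to span; it slides on its flat foot (friction about 0.5 to 0.75). The point is on its axis, 33 mm above its underside; z up along its axis.
- large: The same large bowl; the origin is the centre of its underside.
- medium_mid (a point): Medium ivory bowl of the same shape: 114 mm across the rim, 94 mm at the foot, 64 mm high, walls and floor 8 mm thick, 0.3 kg. It can be pinched by its wall from above, one finger inside and one outside. The point is on its axis, 32 mm above its underside; z up along its axis. Standing in the large bowl its underside is 8 mm above the large bowl's underside.
- medium: The same medium bowl; the origin is the centre of its underside.
- small_mid (a point): Small pale green cup of the set: 56 mm across the rim, 46 mm at the foot, 68 mm high, walls and floor 8 mm thick, 0.12 kg. The point is on its axis, 34 mm above its underside; z up along its axis. Standing in the medium bowl its underside is 8 mm above the medium bowl's underside.
- small: The same small cup; the origin is the centre of its underside.
- mat_centre (a point): Centre of the round red display mat with a gold edge, 216 mm across, lying flat and fixed on the counter, 1.4 mm thick and no obstacle to sliding. It may lie to the robot's left or right, on the other side from the large bowl.
- jar: Bystander: white lidded jar with a blue lid and band, 76 mm across, 112 mm high; origin at the centre of its underside. The jar, the caddy and the squat vase change places: one of them stands between the large bowl and the mat.
- caddy: Bystander: brown clay tea caddy with a dark lid, 76 mm across, 110 mm high; origin at the centre of its underside.
- squat_vase: Bystander: dark red squat vase with a narrow neck, 78 mm across, 108 mm high; origin at the centre of its underside.
- teapot: Bystander: brown clay teapot, body 86 mm across, reaching 74 mm from its origin to the spout tip (+x) and 66 mm to the handle (-x), 84 mm high; origin at the centre of its underside.
- tall_vase: Bystander: tall white vase with a blue band, 109 mm across, 205 mm high; origin at the centre of its underside.
- cup: Bystander: white lidded cup with a blue lid, 74 mm across, 80 mm high; origin at the centre of its underside.
Things that resemble listed ones, but are neither listed nor needed, are in the scene too. What is shaped like the medium but orange or turquoise is not meant.

How it is judged:
On the way, in this order (a step that is already met when the one before it is completed fails the run):
1. the large bowl stands centred on the mat, within 20 mm, upright and still (horizontal distance between large_mid and mat_centre below 0.02 m and angle between large_mid's own z axis and vertical below 0.06 rad and linear speed of large below 0.01 m/s), for 0.2 s.
2. the medium bowl stands on the floor of the large bowl, upright and still (horizontal distance between medium_mid and large_mid below 0.035 m and z of medium_mid in the frame of large_mid below 0.012 m and angle between medium_mid's own z axis and vertical below 0.06 rad and linear speed of medium below 0.01 m/s), for 0.2 s.
At the end, for the whole second after the job is handed in: The large bowl stands flat on the counter with its centre within 20 mm of the mat's centre; the medium bowl stands upright (tilt under 0.06 rad) on the large bowl's floor and the small cup upright on the medium bowl's floor; all are at rest (all of step 1 and all of step 2 and horizontal distance between small_mid and medium_mid below 0.032 m and z of small_mid in the frame of medium_mid below 0.014 m and angle between small_mid's own z axis and vertical below 0.06 rad and linear speed of small below 0.01 m/s); the robot touches nothing.
It fails at once if the large bowl is lifted (underside more than 12 mm up) or tipped (over 0.15 rad) (height (world z) of large above 0.012 m or angle between large_mid's own z axis and vertical above 0.15 rad).
It fails at once if the medium bowl or the small cup is dropped (falls freely for more than about 13 mm, reaching 0.5 m/s out of the fingers) or knocked over (tilted by more than 1.0 rad) ((contact force between the fingers and medium below 0.05 N and linear speed of medium above 0.5 m/s) or (contact force between the fingers and small below 0.05 N and linear speed of small above 0.5 m/s) or angle between any of medium_mid, small_mid's own z axis and vertical above 1 rad).
It fails at once if another ware is shifted by more than 20 mm or tipped by more than 0.25 rad (distance of any of jar, caddy, squat_vase, teapot, tall_vase, cup from where it was at the start of the episode above 0.02 m or angle between any of jar, caddy, squat_vase, teapot, tall_vase, cup's own z axis and vertical above 0.25 rad).
It also fails if it takes over 72 s, if anything falls off the work surface, if the arm or the gripper's body presses on something with over 40 N, if the wrist force passes 120 N, or if a joint passes its speed limit or range.

### The arm

A 7-joint arm with a two-finger parallel gripper is mounted at the origin on the work surface. World frame = base frame: x ahead of the robot, y to its left, z up, the work surface at z = 0. Lengths are in m, angles in rad, forces in N, time in s.
With the tool pointing down it reaches from about 0.35 to 0.9 m from the base axis. Payload 19.9 kg.
Tool frame: the origin (TCP) lies between the finger pads; the fingertips stand 19 mm ahead of it and the grasp point (between the pads) is the TCP; z points along the fingers, y is the direction in which the jaws open and shut (so a half turn about z gives the same grasp; the last joint's range is limited). The gripper opens to 94 mm and grips with 3 to 60 N. Pads are 16 mm wide; open, the fingers measure 119 mm over their backs; the gripper's body (75 mm by 177 mm) begins 78 mm behind the grasp point.
Start: joints at [1.252, 0.417, -0.01, 1.614, 0.005, 1.111, -0.053], TCP at [0.171, -0.601, 0.224] pointing down, gripper open.
Joint ranges: [-2.81, 2.81], [-0.39, 2.02], [-1.27, 1.25], [0.06, 2.57], [-1.19, 4.33], [0.19, 2], [-2.82, 2.82]. Speed limits (rad/s): [1.89, 1.89, 2.39, 2.39, 3.01, 3.01, 3.01].

### API

Orientations are given as a 3x3 rotation matrix whose columns are the frame's x, y, z axes.
In Python, from rig import robot gives the robot as it stands. Calls block until the motion is done:
- robot.move_ptp(position, orientation): joint-space move of the TCP to a pose.
- robot.move_linear(position, velocity=0.15, frame=None, threshold=None): straight line of the TCP; frame=None keeps the orientation; velocity is the mean speed in m/s. With threshold (N) it stops when the force on the tool has changed by that much, and returns True; else False.
- robot.goto_joints(angles): joint-space move.
- robot.gripper_to(opening): finger opening in m; the grip force is fixed at half the most; returns when the fingers have stopped.
- robot.pause(seconds).
- robot.ik(position, orientation): joint angles nearest the present ones, or None.
- robot.get_state(): the state.
- robot.grab_frame(name): name is "scene" or "top"; returns the picture (480x640x3 uint8, red, green, blue); there is no depth.
- robot.camera_info(name): a dict with "fx", "fy", "cx", "cy" (pixels), "rvec" (rotation vector, rad) and "tvec" (3), from world to camera coordinates, as OpenCV has them. Camera axes: x right, y down, z forward; pixel columns grow to the right and rows downward; lengths in m; the calibration is good to about 2 mm. A picture is of the moment at which its call begins. camera_info takes no time and is no camera call.
A pose or a line that the arm cannot do raises robot.PlanningError and nothing moves.
- robot.sign_off(): hands the job in, once; it reports no verdict.
The state is a dict: "time": time; "qpos": joint angles; "joint_vel": joint speeds; "effort": joint torques, N m; "ee_pos": TCP position; "tool_rot": TCP orientation; "force": force on the tool from outside, world axes, zero at the start; "moment": the same for the moment, N m; "opening": finger opening in m.
Only numpy, scipy, OpenCV 4.12 (cv2) and the standard library are available. Lean on these libraries where they do the work, as an engineer would, in place of code of your own. Each camera call takes 0.05 s, during which the arm holds its last target.

## Working session

There is one attempt and no reset: what is moved stays moved. The work goes in short steps, each a Python script; the robot and the scene stay as the last script left them, time stands still between calls to the robot, and variables do not carry over. Pictures are saved under pics/ and viewed, and the job is handed in when it is done.

```bash
ls; mkdir -p pics; python3 - <<'E'
from rig import robot
import cv2
for n in ("scene","top"):
    f=robot.grab_frame(n); cv2.imwrite(f"pics/{n}0.png",f[:,:,::-1]); print(n,robot.camera_info(n))
s=robot.get_state(); print(s['time'],s['ee_pos'],s['tool_rot'],s['force'],s['opening'])
E
```

```text
pics
scene {'fx': 573.7304011170194, 'fy': 573.7304011170194, 'cx': 323.0846989576545, 'cy': 235.1592298475006, 'rvec': array([ 2.11108228,  1.44377667, -0.49765489]), 'tvec': array([-0.17879037, -0.2926069 ,  1.75902517])}
top {'fx': 479.4492762005766, 'fy': 479.4492762005766, 'cx': 315.68749991999107, 'cy': 239.29164795437507, 'rvec': array([ 2.14371749, -2.17335721,  0.09038327]), 'tvec': array([0.03253458, 0.48505746, 1.30374661])}
0.1 [ 0.17132389 -0.60074264  0.22389511] [[ 9.61653591e-01  2.74266721e-01 -3.70854928e-04]
 [ 2.74266959e-01 -9.61653070e-01  1.00428608e-03]
 [-8.11915313e-05 -1.06748856e-03 -9.99999427e-01]] [-1.06785792 -0.07433089 -0.51828634] 0.09398205279361736
```

View pics/scene0.png

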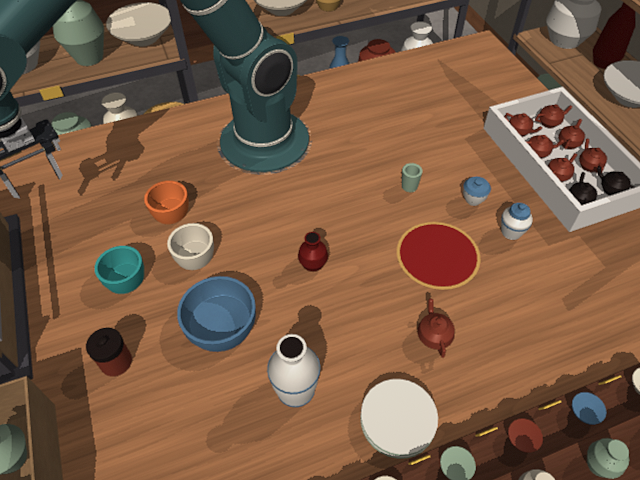

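View pics/top0.png

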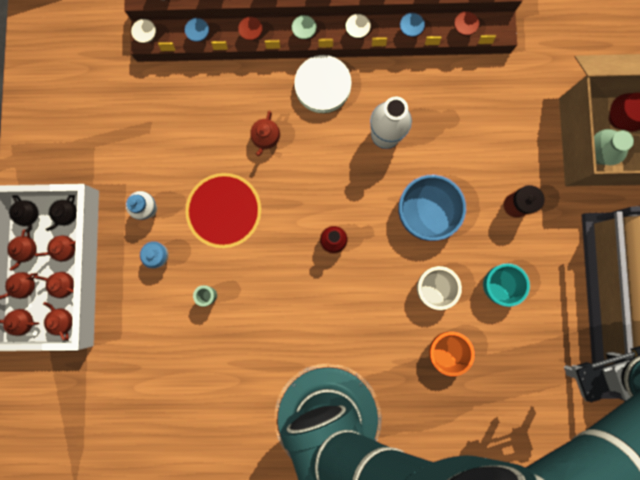

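The top view has +x up and +y to the left. It shows the blue bowl at (432,207), the mat at (223,209) and the squat vase between them at (334,239). The ivory bowl is at (440,288), the green cup at (204,296), the teapot at (265,132) and the tall vase at (390,122). Next I'll measure them.

```bash
cat > h.py <<'E'
import numpy as np, cv2
from rig import robot
CAM={n:robot.camera_info(n) for n in("scene","top")}
def KRt(n):
    c=CAM[n];K=np.array([[c['fx'],0,c['cx']],[0,c['fy'],c['cy']],[0,0,1]])
    R=cv2.Rodrigues(np.array(c['rvec']))[0];return K,R,np.array(c['tvec'])
def ray(n,uv):
    K,R,t=KRt(n);d=R.T@np.linalg.solve(K,[uv[0],uv[1],1]);return -R.T@t,d
def onplane(n,uv,z):
    o,d=ray(n,uv);return o+d*(z-o[2])/d[2]
def proj(n,p):
    K,R,t=KRt(n);q=K@(R@np.array(p)+t);return q[:2]/q[2]
def tri(a,b):
    P=[K@np.c_[R,t] for K,R,t in(KRt("scene"),KRt("top"))]
    X=cv2.triangulatePoints(P[0],P[1],np.array(a,float).reshape(2,1),np.array(b,float).reshape(2,1))[:,0];return X[:3]/X[3]
def hsvmask(im,lo,hi):
    return cv2.inRange(cv2.cvtColor(im,cv2.COLOR_RGB2HSV),np.array(lo),np.array(hi))
def blob(im,lo,hi,near,rad=60,k=3):
    """filled outer contour of the colour blob nearest 'near'"""
    m=hsvmask(im,lo,hi);w=np.zeros_like(m);cv2.circle(w,tuple(int(v) for v in near),rad,255,-1);m&=w
    m=cv2.morphologyEx(m,cv2.MORPH_CLOSE,np.ones((k,k)))
    cs=cv2.findContours(m,cv2.RETR_EXTERNAL,cv2.CHAIN_APPROX_NONE)[0]
    return max(cs,key=cv2.contourArea)
def circle_on_plane(n,c,z):
    """least-squares circle of contour pts cast onto plane z"""
    P=np.array([onplane(n,p,z)[:2] for p in c.reshape(-1,2)])
    h=cv2.convexHull(P.astype(np.float32)).reshape(-1,2)
    (x,y),r=cv2.minEnclosingCircle(P.astype(np.float32));return x,y,r
E
python3 - <<'E'
from h import *
for n in("scene","top"):
    im=cv2.imread(f"pics/{n}0.png");hsv=cv2.cvtColor(im,cv2.COLOR_BGR2HSV)
    pts={"scene":dict(mat=(438,255),blue=(215,315),bluerim=(180,315),ivory=(190,247),ivrim=(190,229),cup=(411,168),cupw=(411,186),sq=(313,255),wood=(350,200)),
    "top":dict(mat=(223,209),blue=(432,207),bluerim=(402,207),ivory=(440,288),ivrim=(420,288),cup=(204,296),cuprim=(196,296),sq=(334,239),wood=(334,330))}[n]
    for k,p in pts.items(): print(n,k,hsv[p[1],p[0]])
    for nm,(x,y) in dict(blue=pts['blue'],ivory=pts['ivory'],cup=pts['cup']).items():
        cv2.imwrite(f"pics/c_{n}_{nm}.png",cv2.resize(im[y-50:y+50,x-50:x+50],None,fx=4,fy=4,interpolation=cv2.INTER_NEAREST))
a=[np.hstack([cv2.imread(f"pics/c_{n}_{m}.png")[::2,::2] for m in("blue","ivory","cup")]) for n in("scene","top")]
cv2.imwrite("pics/crops.png",np.vstack(a))
E
```

```text
scene mat [  1 196 134]
scene blue [104 104 142]
scene bluerim [104 108 102]
scene ivory [ 19  48 197]
scene ivrim [ 18  47 191]
scene cup [ 52  43 138]
scene cupw [ 54  39 124]
scene sq [  1 161 139]
scene wood [ 13 141 147]
top mat [  1 218 178]
top blue [102 124 187]
top bluerim [102 126 144]
top ivory [ 23  53 183]
top ivrim [ 25  26 250]
top cup [53 52 98]
top cuprim [ 53  55 162]
top sq [ 8 64 44]
top wood [ 14 163 213]
```

View pics/crops.png

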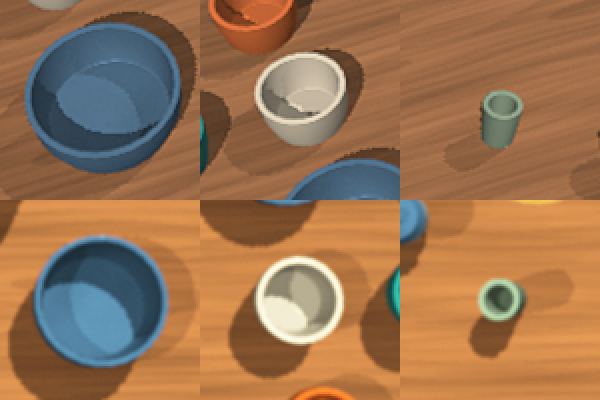

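The crops show both bowls and the cup standing upright with the full rim visible in each view. I'll fit circles to the far half of each rim and solve for the height at which the two views agree.

```bash
cat >> h.py <<'E'
from scipy.optimize import least_squares, minimize_scalar
def fitc(P):
    A=np.c_[2*P,np.ones(len(P))];s=np.linalg.lstsq(A,(P**2).sum(1),rcond=None)[0]
    return s[0],s[1],np.sqrt(s[2]+s[0]**2+s[1]**2)
def rimfit(n,c,z,cut=0.0):
    o=ray(n,(0,0))[0][:2]
    P=np.array([onplane(n,p,z)[:2] for p in c.reshape(-1,2)])
    x,y,r=fitc(P)
    for _ in range(4):
        a=np.array([x,y])-o;a/=np.linalg.norm(a)
        Q=P[((P-[x,y])@a)>cut*r]
        d=abs(np.hypot(*(Q-[x,y]).T)-r);Q=Q[d<np.percentile(d,90)]
        x,y,r=fitc(Q)
    return np.array([x,y,r])
def rim3d(cs,ct,zr=(0.0,0.13)):
    f=lambda z:np.hypot(*(rimfit("scene",cs,z)-rimfit("top",ct,z))[:2])
    z=minimize_scalar(f,bounds=zr,method="bounded").x
    return z,f(z),rimfit("scene",cs,z),rimfit("top",ct,z)
BLUE=((95,60,25),(115,255,255));IV=((8,10,90),(34,95,255));GR=((42,22,40),(75,130,255));RED=((0,150,60),(5,255,255))
E
python3 - <<'E'
from h import *
s=cv2.imread("pics/scene0.png")[:,:,::-1];t=cv2.imread("pics/top0.png")[:,:,::-1]
s=np.ascontiguousarray(s);t=np.ascontiguousarray(t)
np.set_printoptions(precision=4,suppress=True)
vis={"scene":s.copy(),"top":t.copy()}
for nm,col,ps,pt,rs,rt in [("large",BLUE,(216,313),(432,207),55,45),("med",IV,(190,247),(440,288),32,30),("small",GR,(411,178),(204,296),20,16),("mat",RED,(438,255),(223,209),50,42)]:
    cs=blob(s,*col,ps,rs);ct=blob(t,*col,pt,rt)
    cv2.drawContours(vis["scene"],[cs],-1,(255,0,255),1);cv2.drawContours(vis["top"],[ct],-1,(255,0,255),1)
    if nm!="mat": print(nm,*rim3d(cs,ct))
    else: print(nm,rimfit("scene",cs,0.0014,-2),rimfit("top",ct,0.0014,-2), *rim3d(cs,ct,(-.03,.03))[:2])
    for z in dict(large=[.066],med=[.064],small=[.068],mat=[])[nm]: print("   at nominal",rimfit("scene",cs,z),rimfit("top",ct,z))
cv2.imwrite("pics/vis.png",np.hstack([vis["scene"][150:400,80:500],vis["top"][100:350,160:480]])[:,:,::-1])
E
```

```text
large 0.0640110149759325 0.0003635475001623959 [ 0.5645 -0.2912  0.0876] [ 0.5646 -0.2908  0.0862]
   at nominal [ 0.5657 -0.2912  0.0874] [ 0.5643 -0.2904  0.0861]
med 0.062432110380219175 0.0014980759367197963 [ 0.3477 -0.303   0.0566] [ 0.3482 -0.3015  0.0569]
   at nominal [ 0.349  -0.303   0.0565] [ 0.3481 -0.3012  0.0569]
small 0.06346232243152795 0.0015102142146245128 [0.3341 0.3258 0.0263] [0.3346 0.3272 0.0254]
   at nominal [0.3379 0.3234 0.0262] [0.3347 0.3261 0.0254]
mat [0.5763 0.2889 0.0964] [0.5764 0.29   0.0952] -0.002011088520371238 0.0013491670269523194
```

View pics/vis.png

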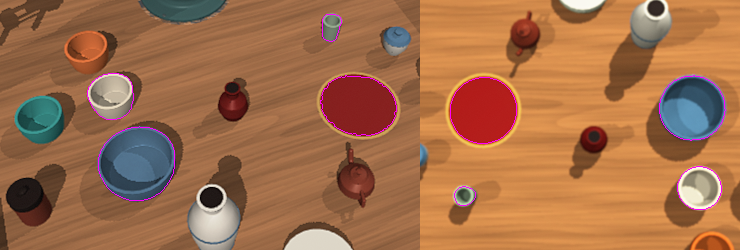

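The rims triangulate well. The heights came out at 64, 62 and 63 mm, against 66, 64 and 68 mm in the text. I'll use:
- **Large bowl:** (0.565,-0.291)
- **Medium bowl:** (0.348,-0.302)
- **Small cup:** (0.334,0.327)
- **Mat:** (0.576,0.290)

Next come the obstacles near the slide path.

```bash
python3 - <<'E'
from h import *
np.set_printoptions(precision=3,suppress=True)
s=np.ascontiguousarray(cv2.imread("pics/scene0.png")[:,:,::-1]);t=np.ascontiguousarray(cv2.imread("pics/top0.png")[:,:,::-1])
# top openings (mouth centres) seen in both views, and the body
for nm,a,b in [("squat mouth",(312.5,238),(340.5,233)),("tall mouth",(291,347),(396,108)),("teapot knob",(437,315),(265,122)),("jar",(518,210),(134,203)),("cup",(477,182),(152,250)),("caddy lid",(106,344),(529,197))]:
    print(nm,tri(a,b))
print("squat body z.045:",onplane("top",(333,240),.045),onplane("scene",(312.5,255),.045))
print("tall foot:",onplane("scene",(296,400),.0),"teapot spout/handle",onplane("top",(254,152),.04),onplane("top",(268,118),.06))
cv2.imwrite("pics/ob.png",np.hstack([cv2.resize(s[220:420,260:470],None,fx=2,fy=2),cv2.resize(t[80:280,230:430],None,fx=2,fy=2)[:, :380]])[:,:,::-1])
E
```

```text
squat mouth [ 0.494 -0.032  0.121]
tall mouth [ 0.789 -0.179  0.204]
teapot knob [0.79  0.153 0.118]
jar [0.581 0.505 0.091]
cup [0.456 0.457 0.088]
caddy lid [ 0.582 -0.536  0.094]
squat body z.045: [ 0.481 -0.022  0.045] [ 0.491 -0.027  0.045]
tall foot: [ 0.813 -0.187  0.   ] teapot spout/handle [0.732 0.195 0.04 ] [0.823 0.153 0.06 ]
```

View pics/ob.png

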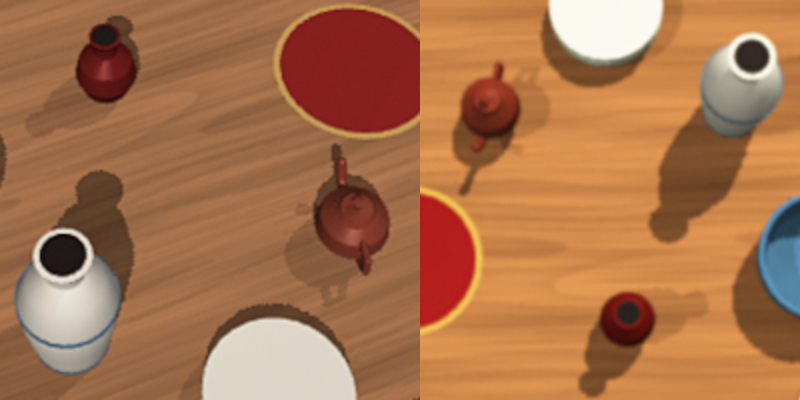

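The obstacles near the path are the squat vase at about (0.488,-0.028), the tall vase at about (0.79,-0.18) and the teapot at about (0.78,0.17). I'll lower the open fingers inside the bowl with the jaws across the travel direction. I'll then tow it by the inner wall on an arc between the vases, at x ≈ 0.65.

```bash
cat >> h.py <<'E'
def down(yaw): # tool pointing down, jaw axis (tool y) at angle yaw in the world
    y=np.array([np.cos(yaw),np.sin(yaw),0]);z=np.array([0,0,-1.]);return np.c_[np.cross(y,z),y,z]
E
python3 - <<'E'
from h import *
np.set_printoptions(precision=2,suppress=True)
for yaw in(0,np.pi):
    for p in[(.565,-.291,.2),(.565,-.291,.047),(.655,-.02,.047),(.576,.334,.047)]:
        print(yaw,p,robot.ik(p,down(yaw)))
E
```

```text
0 (0.565, -0.291, 0.2) [ 0.75  0.49 -0.44  1.6   0.23  1.1   0.25]
0 (0.565, -0.291, 0.047) [ 0.72  0.68 -0.4   1.7   0.33  0.84  0.17]
0 (0.655, -0.02, 0.047) [ 0.42  0.76 -0.64  1.64  0.54  0.92 -0.41]
0 (0.576, 0.334, 0.047) [ 0.05  0.92 -0.97  1.6   0.84  1.09 -1.15]
3.141592653589793 (0.565, -0.291, 0.2) [ 0.35  0.46  0.11  1.61 -0.05  1.07 -2.67]
3.141592653589793 (0.565, -0.291, 0.047) [ 0.3   0.65  0.18  1.71 -0.15  0.79 -2.6 ]
3.141592653589793 (0.655, -0.02, 0.047) [-0.69  0.99  1.08  1.68 -0.98  1.1  -2.45]
3.141592653589793 (0.576, 0.334, 0.047) [ 0.11  0.99 -1.09  1.6   0.95  1.16  1.93]
```

```bash
python3 - <<'E'
from h import *
np.set_printoptions(precision=3,suppress=True)
R=down(0)
robot.move_ptp([.565,-.291,.22],R)
hit=robot.move_linear([.565,-.291,.047],velocity=.12,threshold=8)
s=robot.get_state();print(hit,s['time'],s['ee_pos'],s['force'],s['opening'])
if not hit:
    f=robot.move_linear([.567,-.238,.047],velocity=.04)
    s=robot.get_state();print(s['time'],s['ee_pos'],s['force'])
for n in("scene","top"): cv2.imwrite(f"pics/{n}1.png",robot.grab_frame(n)[:,:,::-1])
a=cv2.imread("pics/scene1.png")[180:400,100:400];b=cv2.imread("pics/top1.png")[120:340,300:600]
cv2.imwrite("pics/v1.png",np.hstack([a,b]))
E
```

```text
False 3.5083 [ 0.565 -0.291  0.048] [-0.401  0.043 -0.298] 0.09412186919945033
4.9833 [ 0.567 -0.238  0.047] [ 0.551 -2.969 -0.109]
```

View pics/v1.png

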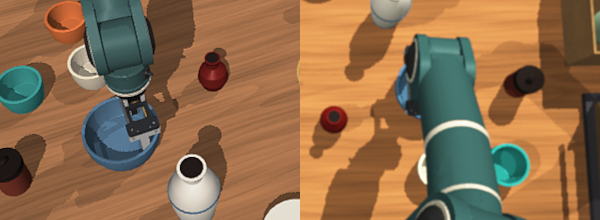

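The fingers are inside the bowl against its +y wall (scene crop near (140,130)), with a 3 N contact. Now I'll tow it.

```bash
python3 - <<'E'
from h import *
np.set_printoptions(precision=3,suppress=True)
off=.044
for x,y in [(.60,-.21),(.63,-.15),(.656,-.08),(.658,0.0),(.63,.10),(.60,.19)]:
    robot.move_linear([x,y+off,.047],velocity=.09)
    s=robot.get_state();print(s['time'],s['ee_pos'],s['force'])
for n in("scene","top"): cv2.imwrite(f"pics/{n}2.png",robot.grab_frame(n)[:,:,::-1])
a=cv2.imread("pics/scene2.png")[150:400,260:600];b=cv2.imread("pics/top2.png")[80:330,100:440]
cv2.imwrite("pics/v2.png",np.hstack([a,b]))
E
```

```text
6.1167 [ 0.6   -0.166  0.047] [ 0.365 -0.52   0.047]
7.0083 [ 0.63  -0.106  0.047] [ 0.915 -0.245  0.046]
7.9917 [ 0.656 -0.036  0.047] [ 0.237 -0.708  0.209]
9.0333 [0.658 0.044 0.047] [-0.97  -0.87  -0.144]
10.3333 [0.63  0.144 0.047] [-0.683  0.109 -0.305]
11.5333 [0.6   0.234 0.047] [ 0.09   0.41  -0.237]
```

View pics/v2.png

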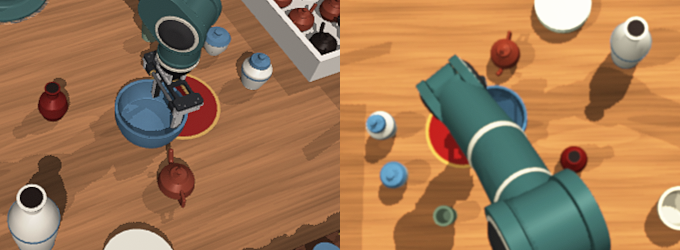

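The bowl follows, with its centre near scene (412,260), and nothing else has been disturbed. I'll make the last leg, raise the tool and measure.

```bash
python3 - <<'E'
from h import *
np.set_printoptions(precision=3,suppress=True)
off=.044
robot.move_linear([.576,.29+off,.047],velocity=.07)
robot.move_linear([.576,.29+off-.035,.047],velocity=.1)
print(robot.get_state()['ee_pos'],robot.get_state()['force'])
robot.move_linear([.576,.29+off-.035,.22],velocity=.2)
robot.move_ptp([.38,.05,.25],down(0))
print(robot.get_state()['time'])
fr={n:robot.grab_frame(n) for n in("scene","top")}
for n in fr: cv2.imwrite(f"pics/{n}3.png",fr[n][:,:,::-1])
E
cat > meas.py <<'E'
from h import *
np.set_printoptions(precision=4,suppress=True)
import sys
k=sys.argv[1]
L=np.array([.576,.29,.066])
s,t=[np.ascontiguousarray(cv2.imread(f"pics/{n}{k}.png")[:,:,::-1]) for n in("scene","top")]
cs=blob(s,*BLUE,proj("scene",L-[0,0,.03]),55);ct=blob(t,*BLUE,proj("top",L),45)
print(*rim3d(cs,ct)); print(rimfit("scene",cs,.067),rimfit("top",ct,.067))
cv2.drawContours(s,[cs],-1,(255,0,255),1);cv2.drawContours(t,[ct],-1,(255,0,255),1)
cv2.imwrite(f"pics/v{k}.png",np.hstack([s[100:400,260:600],t[80:380,100:440]])[:,:,::-1])
E
python3 meas.py 3
```

```text
[0.576 0.299 0.047] [-0.572  0.802 -0.304]
15.975
0.06272298169083809 0.0011767922454880586 [0.5741 0.2902 0.0878] [0.5745 0.2913 0.0871]
[0.5767 0.288  0.0875] [0.5737 0.2903 0.0869]
```

View pics/v3.png

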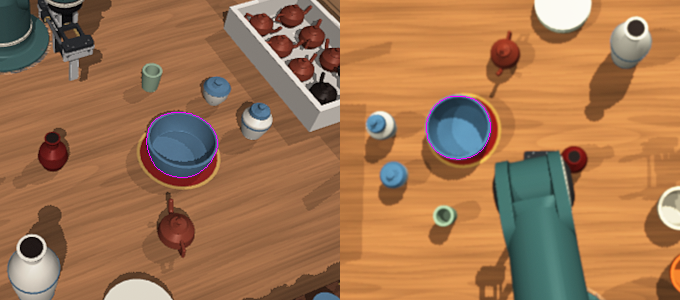

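The large bowl is at (0.574,0.290), within about 2 mm of the mat centre. Next I'll pinch the medium bowl by its +x wall.

```bash
python3 - <<'E'
from h import *
np.set_printoptions(precision=3,suppress=True)
fr={n:robot.grab_frame(n) for n in("scene",)}
R=down(0); x,y=.348+.053,-.302
print(robot.ik([.574+.053,.29,.064],R))
robot.gripper_to(.040)
robot.move_ptp([x,y,.20],R)
hit=robot.move_linear([x,y,.055],velocity=.1,threshold=6)
s=robot.get_state();print(hit,s['time'],s['ee_pos'],s['force'],s['opening'])
for n in("scene","top"): cv2.imwrite(f"pics/{n}4.png",robot.grab_frame(n)[:,:,::-1])
if not hit:
    robot.gripper_to(0.0)
    s=robot.get_state();print(s['time'],s['force'],s['opening'])
for n in("scene","top"): cv2.imwrite(f"pics/{n}5.png",robot.grab_frame(n)[:,:,::-1])
c=[cv2.resize(cv2.imread(f"pics/scene{k}.png")[170:310,130:260],None,fx=3,fy=3) for k in(4,5)]
cv2.imwrite("pics/v5.png",np.hstack(c))
E
```

```text
[-0.07   0.789 -0.62   1.529  0.516  0.991 -0.838]
False 20.0083 [ 0.401 -0.302  0.055] [ 0.202 -0.009 -0.172] 0.04008970912453398
20.7 [-1.521  3.078  5.191] 0.009418497809341555
```

View pics/v5.png

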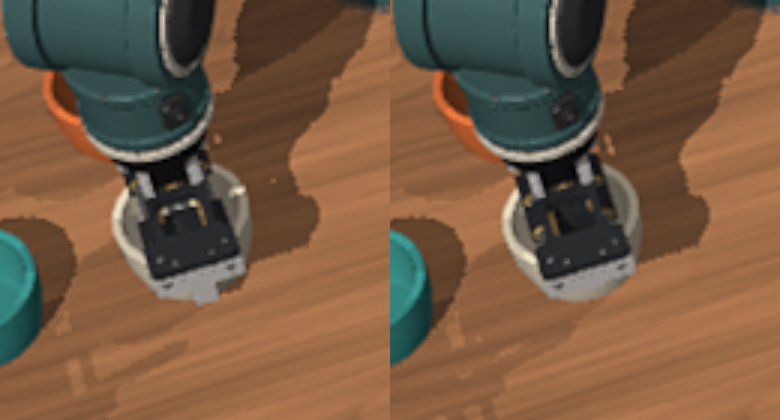

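The grip holds on the wall with the opening at 9.4 mm. I'll lift slightly and check the tilt.

```bash
python3 - <<'E'
from h import *
np.set_printoptions(precision=3,suppress=True)
p=robot.get_state()['ee_pos']
robot.move_linear([p[0],p[1],.215],velocity=.12)
s=robot.get_state();print(s['time'],s['ee_pos'],s['force'],s['moment'],s['opening'])
for n in("scene","top"): cv2.imwrite(f"pics/{n}6.png",robot.grab_frame(n)[:,:,::-1])
cv2.imwrite("pics/v6.png",cv2.resize(cv2.imread("pics/scene6.png")[110:310,100:300],None,fx=3,fy=3))
E
```

```text
22.2833 [ 0.401 -0.302  0.214] [ 0.318 -0.193 -3.63 ] [-0.013 -0.173 -0.023] 0.008181694920018252
```

View pics/v6.png

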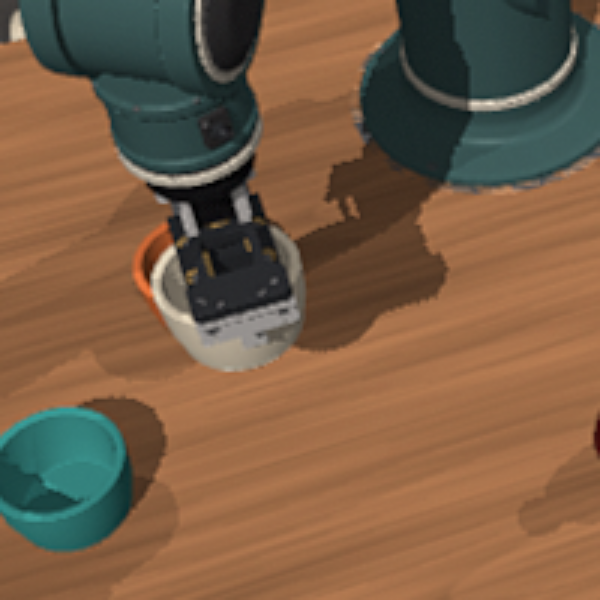

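The bowl is held nearly level, and the wrist reads about 0.3 kg of load. I'll carry it over and lower it until it makes contact.

```bash
python3 - <<'E'
from h import *
np.set_printoptions(precision=3,suppress=True)
x,y=.574+.053,.290
robot.move_linear([x,y,.215],velocity=.2)
robot.move_linear([x,y,.155],velocity=.1)
for n in("scene","top"): cv2.imwrite(f"pics/{n}7.png",robot.grab_frame(n)[:,:,::-1])
s=robot.get_state();print(s['time'],s['ee_pos'],s['force'],s['opening'])
cv2.imwrite("pics/v7.png",cv2.resize(cv2.imread("pics/scene7.png")[130:330,340:540],None,fx=3,fy=3))
E
```

```text
26.55 [0.627 0.29  0.156] [ 0.064  0.116 -2.974] 0.007741527663579444
```

View pics/v7.png

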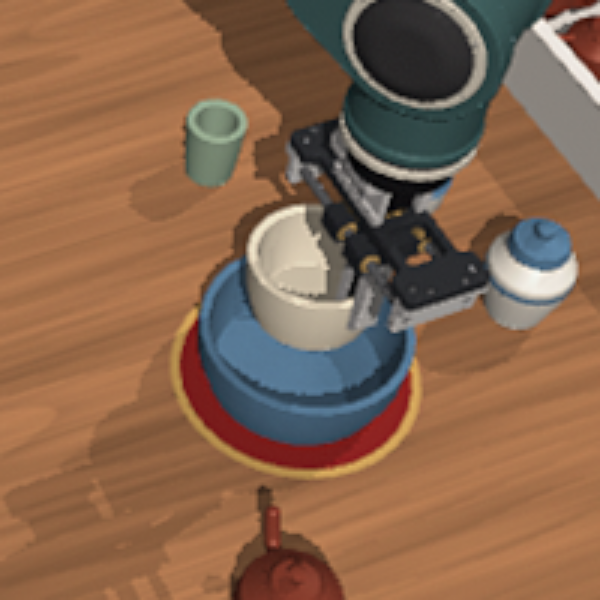

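The tool looks turned relative to the bowl in this view, so I'll check the orientation.

```bash
python3 - <<'E'
from h import *
np.set_printoptions(precision=3,suppress=True)
s=robot.get_state();print(s['tool_rot'])
p=s['ee_pos'];print(proj("scene",p),proj("scene",p+s['tool_rot'][:,1]*.05),proj("scene",p-s['tool_rot'][:,1]*.05))
im=np.ascontiguousarray(cv2.imread("pics/scene7.png")[:,:,::-1])
c=blob(im,*IV,proj("scene",[.574,.29,.15]),38)
for z in(.155,.16,.165,.17): print(z,rimfit("scene",c,z,.0))
print("large",[rimfit("scene",blob(im,*BLUE,proj("scene",[.574,.29,.03]),55),.067,-.3)])
cv2.imwrite("pics/v7b.png",cv2.imread("pics/top7.png")[80:330,60:400])
E
```

```text
[[ 0.     1.     0.001]
 [ 1.    -0.     0.001]
 [ 0.001  0.001 -1.   ]]
[459.044 231.339] [469.902 247.365] [448.639 215.982]
0.155 [0.538 0.285 0.025]
0.16 [0.542 0.282 0.025]
0.165 [0.545 0.279 0.025]
0.17 [0.549 0.277 0.025]
large [array([0.572, 0.29 , 0.074])]
```

View pics/v7b.png

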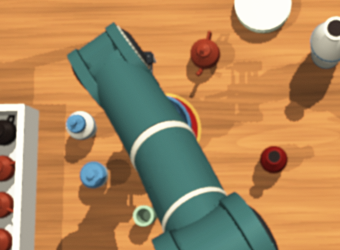

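The orientation is correct. My rim fit was corrupted by the occlusion, so I'll refit with the radius fixed and only the free left and upper arc.

```bash
python3 - <<'E'
from h import *
np.set_printoptions(precision=4,suppress=True)
im=np.ascontiguousarray(cv2.imread("pics/scene7.png")[:,:,::-1])
c=blob(im,*IV,(440,220),40,k=3).reshape(-1,2)
print(c.min(0),c.max(0))
vis=im.copy();cv2.drawContours(vis,[c.reshape(-1,1,2)],-1,(255,0,255),1)
for P in([.574,.29,.164],):
    for a in np.linspace(0,2*np.pi,60): 
        q=proj("scene",np.array(P)+.057*np.array([np.cos(a),np.sin(a),0]));cv2.circle(vis,tuple(int(round(v)) for v in q),0,(0,255,0),-1)
cv2.imwrite("pics/v7c.png",cv2.resize(vis[170:270,390:520],None,fx=5,fy=5,interpolation=0)[:,:,::-1])
E
```

```text
[422 198] [464 246]
```

View pics/v7c.png

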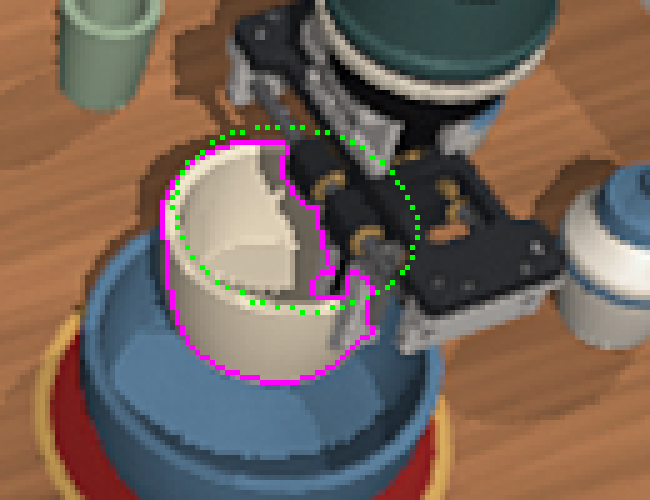

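The bowl sags slightly towards -x (about 0.07 rad) but sits over the centre. The low edge will touch first and level the bowl as I lower it under force control.

```bash
python3 - <<'E'
from h import *
np.set_printoptions(precision=3,suppress=True)
x,y=.574+.053,.290
robot.move_linear([x,y,.085],velocity=.08)
s=robot.get_state();print(s['time'],s['ee_pos'],s['force'])
hit=robot.move_linear([x,y,.060],velocity=.02,threshold=6)
s=robot.get_state();print(hit,s['time'],s['ee_pos'],s['force'],s['moment'],s['opening'])
for n in("scene","top"): cv2.imwrite(f"pics/{n}8.png",robot.grab_frame(n)[:,:,::-1])
cv2.imwrite("pics/v8.png",cv2.resize(cv2.imread("pics/scene8.png")[150:310,360:520],None,fx=3,fy=3))
E
```

```text
27.575 [0.627 0.29  0.086] [-0.328  0.272 -2.61 ]
True 28.4167 [0.627 0.29  0.068] [1.858 0.456 6.112] [-0.104  0.07   0.041] 0.00814688044170416
```

View pics/v8.png

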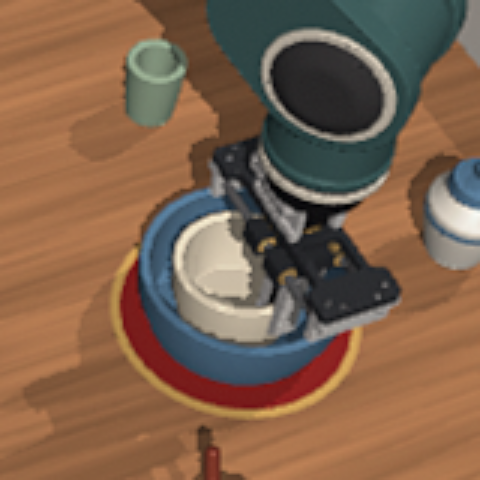

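```bash
python3 - <<'E'
from h import *
np.set_printoptions(precision=3,suppress=True)
x,y=.574+.053,.290
hit=robot.move_linear([x,y,.0645],velocity=.01,threshold=8)
s=robot.get_state();print(hit,s['time'],s['ee_pos'],s['force'],s['opening'])
robot.gripper_to(.018)
s=robot.get_state();print(s['time'],s['ee_pos'],s['force'],s['opening'])
robot.move_linear([x,y,.22],velocity=.12)
robot.move_ptp([.40,.10,.25],down(0))
print(robot.get_state()['time'])
for n in("scene","top"): cv2.imwrite(f"pics/{n}9.png",robot.grab_frame(n)[:,:,::-1])
E
cat > meas2.py <<'E'
from h import *
import sys
np.set_printoptions(precision=4,suppress=True)
k=sys.argv[1]
s,t=[np.ascontiguousarray(cv2.imread(f"pics/{n}{k}.png")[:,:,::-1]) for n in("scene","top")]
M=np.array([.574,.29,.07])
cs=blob(s,*IV,proj("scene",M),30);ct=blob(t,*IV,proj("top",M),30)
print("med",*rim3d(cs,ct));print(rimfit("scene",cs,.073),rimfit("top",ct,.073))
cv2.drawContours(s,[cs],-1,(255,0,255),1);cv2.drawContours(t,[ct],-1,(255,0,255),1)
b=blob(t,*BLUE,proj("top",[.574,.29,.066]),45);print("large top",rimfit("top",b,.067))
C=np.array([.334,.327,.068])
cs=blob(s,*GR,proj("scene",C-[0,0,.034]),20);ct=blob(t,*GR,proj("top",C),16)
print("small",*rim3d(cs,ct))
cv2.imwrite(f"pics/v{k}.png",np.hstack([s[100:400,260:600],t[80:380,100:440]])[:,:,::-1])
E
python3 meas2.py 9
```

```text
False 28.9417 [0.628 0.29  0.066] [ 3.068 -0.748 10.405] 0.008402541145446479
29.3333 [0.627 0.29  0.064] [-0.466  0.381 -0.14 ] 0.018062112648468024
31.9167
med 0.07226150000001245 0.0032886533101170764 [0.5778 0.2833 0.0559] [0.5789 0.2864 0.0568]
[0.5782 0.2829 0.0558] [0.5787 0.2862 0.0568]
large top [0.5741 0.2904 0.0867]
small 0.06346232243152795 0.0015102142146245128 [0.3341 0.3258 0.0263] [0.3346 0.3272 0.0254]
```

View pics/v9.png

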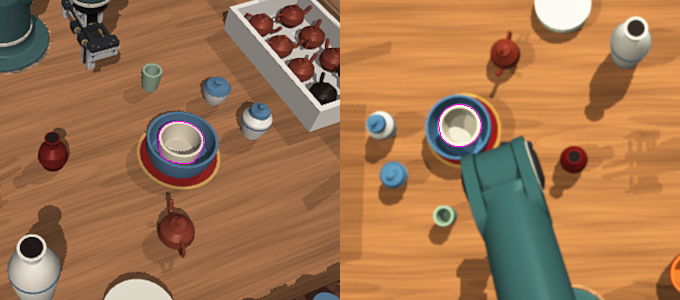

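The medium bowl stands at (0.578,0.285) with its rim at z = 0.072, and the large bowl hasn't moved. Now I'll grip the small cup across its rim.

```bash
python3 - <<'E'
from h import *
np.set_printoptions(precision=3,suppress=True)
R=down(0);x,y=.3345,.3265
print(robot.ik([x,y,.06],R),robot.ik([.578,.285,.077],R))
robot.gripper_to(.090)
robot.move_ptp([x,y,.20],R)
hit=robot.move_linear([x,y,.060],velocity=.1,threshold=6)
s=robot.get_state();print(hit,s['time'],s['ee_pos'],s['force'],s['opening'])
if not hit:
    robot.gripper_to(0.03)
    s=robot.get_state();print(s['time'],s['force'],s['opening'])
    robot.move_linear([x,y,.215],velocity=.12)
    s=robot.get_state();print(s['time'],s['force'],s['opening'])
for n in("scene","top"): cv2.imwrite(f"pics/{n}10.png",robot.grab_frame(n)[:,:,::-1])
cv2.imwrite("pics/v10.png",cv2.resize(cv2.imread("pics/scene10.png")[60:260,330:530],None,fx=3,fy=3))
E
```

```text
[-0.389  0.437 -0.529  2.109  0.347  0.679 -1.151] [-0.179  0.659 -0.457  1.659  0.35   0.906 -0.772]
False 35.6917 [0.335 0.327 0.06 ] [-0.159  0.066  1.299] 0.08985534816064829
36.35 [ 0.485 -0.665  0.015] 0.05407397936647554
37.7917 [-0.038 -0.306 -1.377] 0.05358113393746925
```

View pics/v10.png

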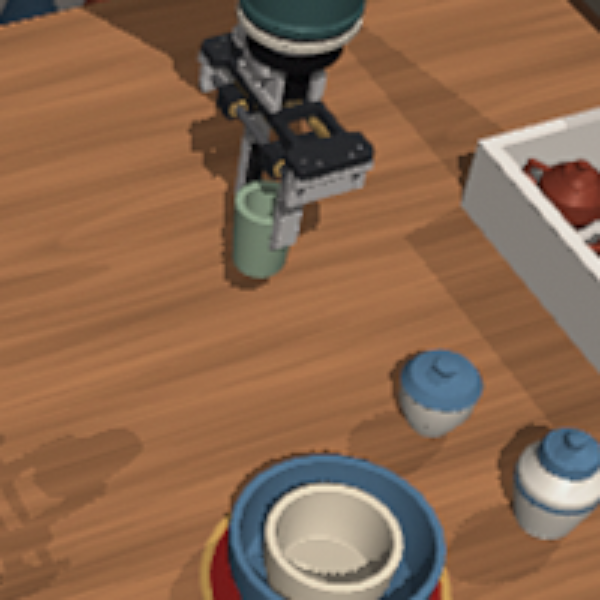

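The cup is held at 54 mm opening and looks upright. I'll check its offset and tilt against the TCP from this picture.

```bash
python3 - <<'E'
from h import *
p=robot.get_state()['ee_pos'];print(p)
im=cv2.imread("pics/scene10.png")[:,:,::-1].copy()
for dz,r in((.008,.028),(-.060,.023)):
    for a in np.linspace(0,2*np.pi,60):
        q=proj("scene",p+[r*np.cos(a),r*np.sin(a),dz]);cv2.circle(im,tuple(int(round(v)) for v in q),0,(255,0,255),-1)
cv2.imwrite("pics/v10b.png",cv2.resize(im[90:170,370:470],None,fx=6,fy=6,interpolation=0)[:,:,::-1])
E
```

```text
[0.33427771 0.32636734 0.21446945]
```

View pics/v10b.png

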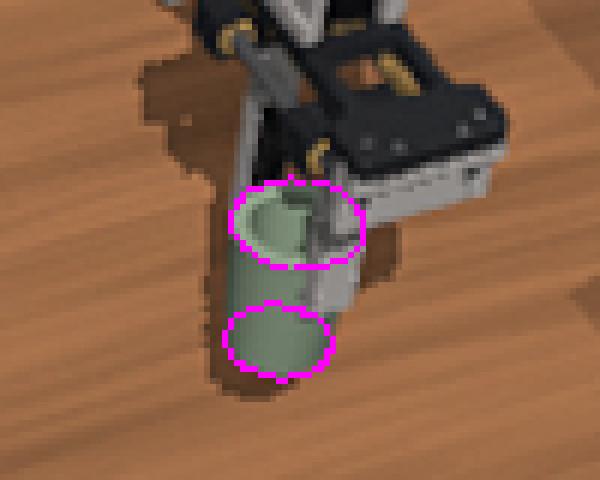

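The cup matches the predicted outline to within 1 px, so it is upright and centred. I'll carry it over and lower it.

```bash
python3 - <<'E'
from h import *
np.set_printoptions(precision=3,suppress=True)
x,y=.578,.285
robot.move_linear([x,y,.215],velocity=.15)
robot.move_linear([x,y,.100],velocity=.08)
s=robot.get_state();print(s['time'],s['ee_pos'],s['force'])
hit=robot.move_linear([x,y,.072],velocity=.02,threshold=4)
s=robot.get_state();print(hit,s['time'],s['ee_pos'],s['force'],s['moment'],s['opening'])
for n in("scene","top"): cv2.imwrite(f"pics/{n}11.png",robot.grab_frame(n)[:,:,::-1])
cv2.imwrite("pics/v11.png",cv2.resize(cv2.imread("pics/scene11.png")[150:310,360:520],None,fx=3,fy=3))
E
```

```text
41.2833 [0.578 0.285 0.1  ] [ 0.032  0.689 -1.282]
True 42.375 [0.578 0.285 0.076] [-0.465 -0.997  7.011] [-0.185  0.19  -0.014] 0.05358331432402923
```

View pics/v11.png

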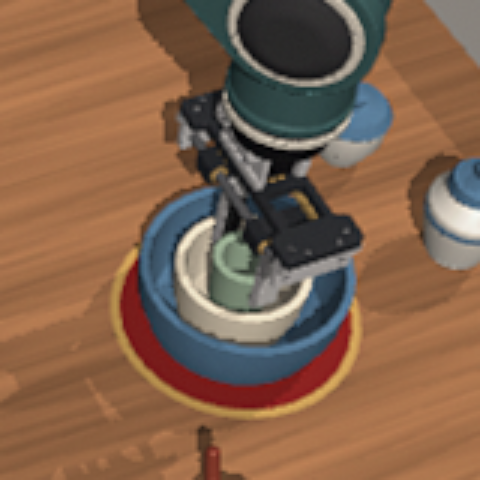

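The cup touched down at TCP z = 0.076, against about 0.077 expected, so it is on the floor of the medium bowl. I'll release it and withdraw.

```bash
python3 - <<'E'
from h import *
np.set_printoptions(precision=3,suppress=True)
robot.gripper_to(.061)
s=robot.get_state();print(s['time'],s['ee_pos'],s['force'],s['opening'])
x,y=s['ee_pos'][:2]
robot.move_linear([x,y,.12],velocity=.05)
robot.move_linear([x,y,.23],velocity=.15)
robot.move_ptp([.40,.0,.28],down(0))
print(robot.get_state()['time'],robot.get_state()['force'])
for n in("scene","top"): cv2.imwrite(f"pics/{n}12.png",robot.grab_frame(n)[:,:,::-1])
s,t=[np.ascontiguousarray(cv2.imread(f"pics/{n}12.png")[:,:,::-1]) for n in("scene","top")]
C=np.array([.578,.285,.085])
cs=blob(s,*GR,proj("scene",C-[0,0,.01]),17);ct=blob(t,*GR,proj("top",C),14)
print("small",*rim3d(cs,ct));print(rimfit("scene",cs,.085),rimfit("top",ct,.085))
cs=blob(s,*IV,proj("scene",C),30);ct=blob(t,*IV,proj("top",C),30)
print("med",*rim3d(cs,ct));
cs=blob(s,*BLUE,proj("scene",[.574,.29,.03]),55);ct=blob(t,*BLUE,proj("top",[.574,.29,.066]),45)
print("large",*rim3d(cs,ct))
a=cv2.resize(s[190:310,370:500],None,fx=3,fy=3);b=cv2.resize(t[150:270,160:290],None,fx=3,fy=3)
cv2.imwrite("pics/v12.png",np.hstack([a,b])[:,:,::-1])
cv2.imwrite("pics/v12b.png",s[:,:,::-1])
# bystander shift: pixel difference to first picture
for nm,pt in dict(jar=(518,220),cup=(477,190),squat=(313,253),teapot=(436,328),tall=(295,370),caddy=(109,352)).items():
    z0=cv2.cvtColor(cv2.imread("pics/scene0.png"),cv2.COLOR_BGR2GRAY);z1=cv2.cvtColor(s,cv2.COLOR_RGB2GRAY)
    w=lambda z:np.float32(z[pt[1]-28:pt[1]+28,pt[0]-24:pt[0]+24])
    print(nm,cv2.phaseCorrelate(w(z0),w(z1)))
E
```

```text
42.8333 [0.577 0.285 0.075] [-0.076  0.307 -0.567] 0.06085656663651557
46.0417 [ 1.002  0.956 -0.521]
small 0.0858859289141987 0.0022230740788695236 [0.578 0.284 0.025] [0.579 0.286 0.027]
[0.578 0.284 0.025] [0.579 0.286 0.027]
med 0.07226150000001245 0.0032886533101170764 [0.578 0.283 0.056] [0.579 0.286 0.057]
large 0.06295393939813229 0.001320988404503202 [0.574 0.29  0.088] [0.575 0.291 0.087]
jar ((-0.026920918498291257, -0.007408248809021245), 1.0086087663968404)
cup ((0.046300020359062444, 0.050540764694520846), 0.9830543824368053)
squat ((0.035650730619661175, 0.015165302289950944), 1.0105882460872333)
teapot ((-0.0014296480999576033, -0.015991435230425566), 0.9806368793050448)
tall ((0.004873069748342118, 0.0214616843921398), 0.9981257106694911)
caddy ((0.10722384292362719, -0.028292382078415557), 0.9714204336206118)
```

View pics/v12.png

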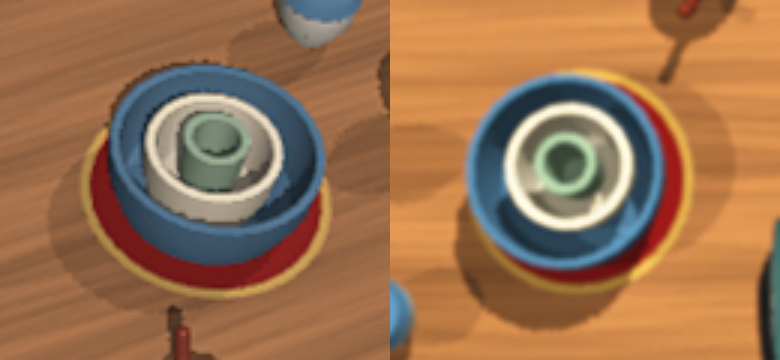

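View pics/v12b.png

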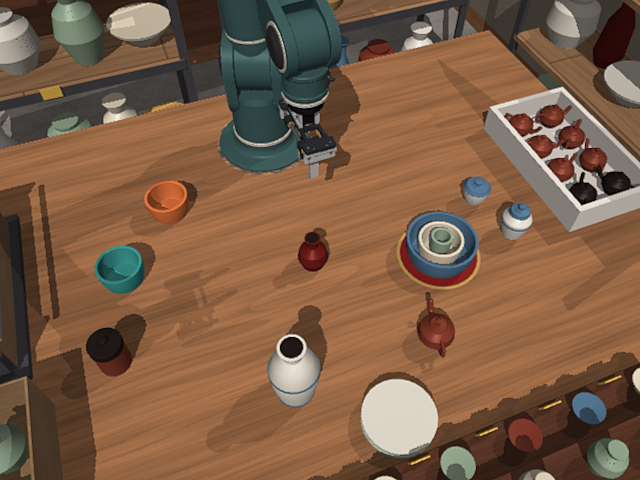

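The nest stands upright and concentric on the mat (scene (440,245), top (223,203)). No other ware has moved, and the arm is clear.

```bash
python3 -c "
from rig import robot
robot.sign_off()"
```

```text
the job is handed in; nothing more can be done
```

The set is nested on the red mat and the job is handed in at about 46 s of the 72 s allowed. I towed the large bowl by its inner wall between the vases and onto the mat. The medium bowl then went in by a wall pinch, and the small cup by a grip across its rim. Both were lowered until they touched down before I let go.

**Last checks, from two views:**

| Item | Position | Offset | Rim height |
|---|---|---|---|
| Large bowl | (0.574, 0.290) | about 2 mm from the mat centre | 63 mm (66–67 expected) |
| Medium bowl | (0.578, 0.285) | about 6 mm from the large bowl | 72 mm (73 expected) |
| Small cup | (0.578, 0.285) | under 1 mm from the medium bowl | 86 mm (85 expected) |

- **Other wares:** each of the six listed wares moved by 0.1 px or less in the scene picture.
- **Tilt:** all three pieces looked upright in the pictures, but I did not measure their final tilt.

**Disagreements:**
- The two views differ by 1–3 mm on the rim centres.
- In the early measurements the rims came out 2–5 mm lower than the heights in the text.
- The medium bowl sagged about 0.07 rad in the fingers while being carried, and levelled when pressed onto the floor.

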